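Unpin a spring-return valve lever and hold it in the green

ROBOT

A 6-joint arm with a two-finger parallel gripper is mounted at the origin on a cart in front of the work surface, level with it; the furniture and walls round the work are solid. World frame = base frame: x ahead of the robot, y to its left, z up, the work surface at z = 0. Lengths are in m, angles in rad, forces in N, time in s.
With the tool pointing down it reaches from about 0.35 to 0.975 m from the base axis. Payload 4.9 kg.
Tool frame: the origin (TCP) lies midway between the tips of the shut fingers; the grasp point (between the pads) lies 19 mm behind it; z points along the fingers, y is the direction in which the jaws open and shut (so a half turn about z gives the same grasp; the last joint's range is limited). The gripper opens to 85 mm and grips with 20 to 120 N. Pads are 22 mm wide; open, the fingers measure 114 mm over their backs; the gripper's body (76 mm by 85 mm) begins 54 mm behind the grasp point. The pads swing forward as they close: fully open they stand 13 mm farther back than shut.
Start: joints at [1.125, 0.053, 1.613, -0, 1.476, -0.119], TCP at [0.201, 0.592, 0.231] pointing down, gripper open.
Joint ranges: [-3.01, 3.01], [-1.01, 2.22], [0.06, 2.58], [-1.02, 4.17], [0.09, 2.62], [-3.14, 3.14]. Speed limits (rad/s): [2.57, 2.57, 3.14, 3.14, 3.14, 3.14].

INTERFACE

Orientations are given as a unit quaternion [w, x, y, z].
In Python, from plant import manip, cams gives the robot as it stands.
- The arm moves only by the tool jog_arm, never from a script. Its argument "targets" is a list of rows, each a list of 4 numbers: the shift along the tool's x, y, z in m, then the turn about the tool's z in degrees. A call has 1 to 5 rows; each row is the pose to reach, as a shift and turn from the pose commanded when the call began, along the tool's axes at that moment; what a row does not reach only later rows make up. A row lasts 1/12 s, in which the tool goes at most 41.7 mm and 7.16 degrees, less where a joint would pass 70% of its speed; a pose out of reach is approached as far as the arm can. A call with a gripper value outside its range is refused whole. "fingers" is the opening, from 0 (shut) to 1 (fully open), set as the call begins (left out, the last holds). The fingers move at their own pace and stop on an object; the grip force is fixed at half the most. Time passes only in rows, so rows that repeat a pose let the fingers close. It gives the time, the measured TCP pose, the force and the opening at its end, in the units of the state.
- manip.state(): the state, without advancing time (a new reading comes with each control period).
- cams.grab_frame(name): name is "scene" or "top" or "wrist"; returns the picture (420x560x3 uint8, red, green, blue); there is no depth.
- cams.get_calibration(name): a dict with "camera_matrix" (3x3 intrinsics, pixels), "cam_to_world" (4x4, takes a point from camera to world coordinates). Camera axes: x right, y up, looking along -z (the intrinsics and any distortion apply to the point x, -y, -z); pixel columns grow to the right and rows downward; lengths in m; the calibration is good to about 2 mm. A picture is of the moment at which its call begins: read the wrist's pose just before it. get_calibration takes no time and is no camera call; for the wrist camera it gives the pose at the moment of the call.
- manip.job_done(): hands the job in, once; it reports no verdict.
The state is a dict: "time": time; "joint_pos": joint angles; "joint_vel": joint speeds; "joint_efforts": joint torques, N m; "tool_pos": TCP position; "tool_rot": TCP orientation; "contact_force": force on the tool from outside, world axes, zero at the start; "ft_torque": the same for the moment, N m; "gripper_width": opening from 0.0 (shut) to 1.0 (fully open).
Only numpy, scipy, OpenCV 4.12 (cv2) and the standard library are available. Lean on these libraries where they do the work, as an engineer would, in place of code of your own. Each camera call takes 0.05 s, during which the arm holds its last target. There are 200 camera calls.

TASK

The hydraulic valve on the bench has a blue spring-return dead-man lever, locked by a red-headed pin. Draw the pin up out of the lever, park it upright in the open notch of the steel block on the same base with its collar down on the block, and let go of it; only then push the lever round until its pointer stands in the green band, never into the red, and keep it there for at least three seconds. Finish while still holding the lever in the green with the gripper, and leave the other things on the bench where they are.

Things in the scene. Friction and masses are not known exactly. Their poses are not given: they have to be found in the camera images.
- unit: fixed grey base plate of the valve, 12 mm thick, x -85..+105 and y -125..+125 mm in its own frame; origin on the bench surface under the plate, z up. In this frame, mm: lever pivot (0,-90), valve body under it up to z 38; steel parking block x -83..-39, y -13..+33, top z 52; locking boss (0,-20), top z 36. Stands anew in each run, turned up to 0.3 rad
- lock_pin: steel locking pin with red head; origin at the lower tip, z up the pin. Shank 10 mm thick, 38 long; collar 24 across, z 38 to 42; red round head 18 thick, z 42 to 82; about 90 g. Starts upright, loose in the lever's eye and boss, collar on the lever, tip 14 mm above the bench. Must rise 40 mm to clear the lever. Parked, the tip is again 14 mm above the bench
- pin_head (a point): point on the pin's axis in the red head, 67 mm above its tip: a good height to grip it (81 mm above the bench while locked or parked)
- pin_bore (a point): centre of the mouth of the 13 mm bore in the boss under the lever's eye, 36 mm above the bench; the lever's eye is as wide
- notch (a point): where the parked pin's axis shall stand, at the top face of the parking block (52 mm above the bench), on which the collar then rests. The slot is 14 mm wide, 40 mm deep, open at the top and towards -x of unit, parallel to that x; its closed end is 11 mm to +x of this point, its open end 17 mm to -x
- pivot (a point): on the lever's upright pivot axis, at bench height
- handle (a point): point on the axis of the lever's black upright round handle, 90 mm above the bench; handle 22 mm thick, from 57 to 112 mm above the bench, 150 mm from the pivot axis, fixed upright on the lever
- pointer (a point): tip of the black pointer at the lever's end, 180 mm from the pivot axis, 32 mm above the bench, just over the coloured scale
- green_mid (a point): middle of the green band (0.37 rad of lever travel), on top of the scale, 28 mm above the bench, 176 mm from the pivot axis. Scale: white up to 0.30 rad, green 0.30 to 0.44, white to 0.47, red from 0.47 on
- lever (a joint): lever angle in rad about the upright pivot: 0 at rest (lever along +y of unit), growing as the handle swings to +x of unit (clockwise from above); end stop 0.56. Blue arm 18 to 30 mm wide, 40 to 52 mm above the bench. A spring pulls it back to 0: about 3 N at the handle to start it, about 8 N to hold it in the green
- wood_block: wood-brown rectangular block, about 71x99x42 mm; bystander, leave alone
- tube_stub: short off-cut of square steel tube, about 89x115x40 mm; bystander, leave alone
- tape_roll: roll of yellowish masking tape lying flat, 100 mm across, 25 mm high; bystander, leave alone
- thread_reel: small white reel, 46 mm across, 33 mm high; bystander, leave alone
- hex_bolt: grey hex bolt standing on its head, 70 mm tall; bystander, leave alone
- hex_nut: rusty hex nut, 34x32x14 mm; bystander, leave alone

How it is judged:
By the outcome, as a careful person would: the job done as asked, in the order asked, and still so for the second after the job is handed in, while the arm keeps its last pose, push and grip.
It also fails if it takes over 58 s, if anything falls off the work surface, if the arm or the gripper's body presses on something with over 40 N, if the wrist force passes 120 N, or if a joint passes its speed limit or range.

## Working session

There is one attempt and no reset: what is moved stays moved. The work goes in short steps, Python scripts to look and compute and a tool call to move; the robot and the scene stay as the last step left them, time stands still between calls to the robot, and variables do not carry over. Pictures are saved under pics/ and viewed, about 8 in all and at most 12, crops included, and the job is handed in when it is done.

Besides the shell and the picture viewer there is one more tool, called after "Emit:" as name(argument=value, ...) on one line, values as JSON. jog_arm: Moves the arm, as the interface text tells. Its arguments: {"type":"object","properties":{"targets":{"type":"array"},"fingers":{"type":"number"}},"required":["targets"]}

```bash
mkdir -p pics; cat > h.py <<'E'
import numpy as np, cv2
from plant import manip, cams
def grab(n,f):
    im=cams.grab_frame(n); cv2.imwrite('pics/'+f,im[:,:,::-1]); return im
def ray(n,u,v,z,cal=None):
    c=cal or cams.get_calibration(n); K=np.array(c["camera_matrix"]);T=np.array(c["cam_to_world"])
    d=np.linalg.solve(K,[u,v,1]); d=T[:3,:3]@np.array([d[0],-d[1],-d[2]])
    o=T[:3,3]; return o+d*(z-o[2])/d[2]
def proj(n,p,cal=None):
    c=cal or cams.get_calibration(n); K=np.array(c["camera_matrix"]);T=np.array(c["cam_to_world"])
    q=T[:3,:3].T@(np.array(p)-T[:3,3]); q=K@np.array([q[0],-q[1],-q[2]]); return q[:2]/q[2]
E
python3 - <<'E'
from h import *
for n in("scene","top"): 
    c=cams.get_calibration(n); print(n,{k:(np.round(v,3).tolist() if not isinstance(v,str) else v) for k,v in c.items()})
a=grab("top","top0.png");b=grab("scene","scene0.png")
cv2.imwrite('pics/both.png',cv2.resize(np.vstack([a])[:,:,::-1],(800,600),interpolation=cv2.INTER_CUBIC))
s=manip.state();print(s)
E
```

```text
scene {'camera_matrix': [[482.932, 0.0, 280.295], [0.0, 482.932, 213.616], [0.0, 0.0, 1.0]], 'cam_to_world': [[0.685, 0.432, -0.586, -0.24], [-0.728, 0.384, -0.568, -0.54], [-0.021, 0.816, 0.578, 0.828], [0.0, 0.0, 0.0, 1.0]]}
top {'camera_matrix': [[491.83, 0.0, 282.652], [0.0, 491.83, 211.214], [0.0, 0.0, 1.0]], 'cam_to_world': [[-0.015, 0.994, -0.107, 0.324], [-1.0, -0.017, -0.018, 0.17], [-0.02, 0.107, 0.994, 1.597], [0.0, 0.0, 0.0, 1.0]]}
{'time': 0.1, 'joint_pos': array([ 1.12500018e+00,  5.33047836e-02,  1.61413850e+00,  1.59766273e-05,
        1.47600431e+00, -1.19026719e-01]), 'joint_vel': array([ 0.00070432, -0.00373107, -0.0037768 , -0.00082192,  0.00119972,
        0.00038554]), 'joint_efforts': array([-1.44242513e-04, -3.94900274e+01, -3.71365535e+01, -7.36890433e-05,
        3.95922514e-03, -1.64724707e-05]), 'tool_pos': array([0.20038527, 0.59141831, 0.23018818]), 'tool_rot': array([-2.66097880e-04,  1.62659455e-01,  9.86681834e-01, -8.88516496e-04]), 'contact_force': array([-0.97795042, -0.44018878, -0.13118901]), 'ft_torque': array([ 0.08333723, -0.00255341,  0.00645264]), 'gripper_width': 0.9991519130791008}
```

View pics/both.png

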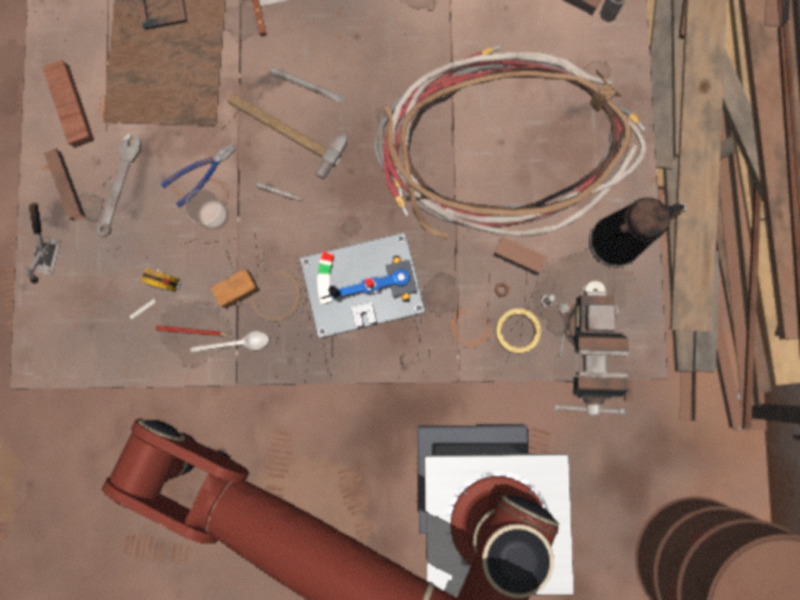

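View pics/scene0.png

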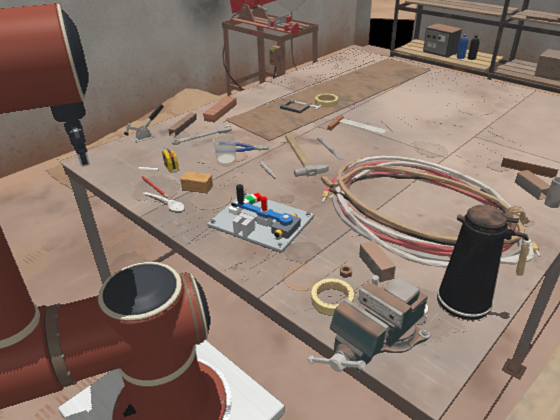

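```bash
python3 - <<'E'
import cv2
a=cv2.imread('pics/top0.png')[158:241,205:305]; b=cv2.imread('pics/scene0.png')[178:250,200:320]
cv2.imwrite('pics/tc.png',cv2.resize(a,None,fx=7,fy=7,interpolation=cv2.INTER_CUBIC))
cv2.imwrite('pics/sc.png',cv2.resize(b,None,fx=6.5,fy=6.5,interpolation=cv2.INTER_CUBIC))
E
```

```text
(no output)
```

View pics/tc.png

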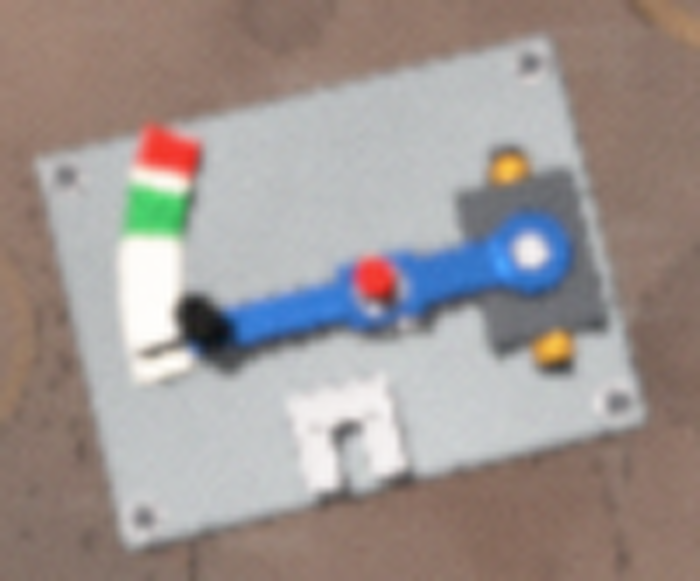

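View pics/sc.png

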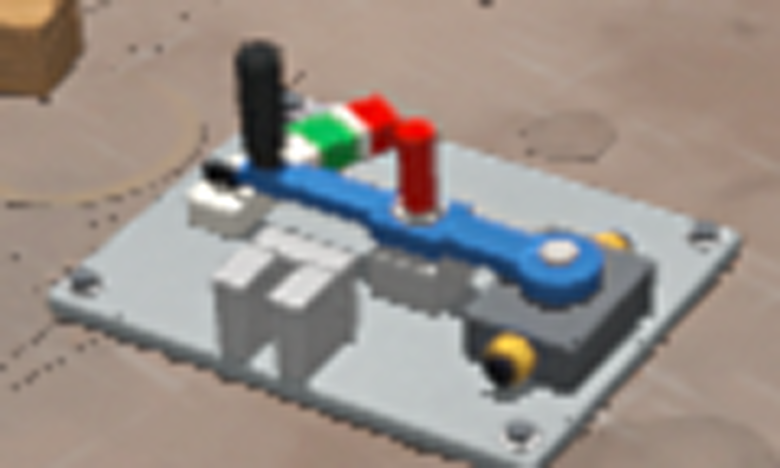

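```bash
cat >> h.py <<'E'
def U(p,P): # unit mm -> world
    x,y,t=P; c,s=np.cos(t),np.sin(t); p=np.array(p)/1000
    return np.array([x+c*p[0]-s*p[1],y+s*p[0]+c*p[1],p[2]])
E
python3 - <<'E'
from h import *
from scipy.optimize import least_squares as L
T=lambda u,v:(205+(u+.5)/7-.5,158+(v+.5)/7-.5)
S=lambda u,v:(200+(u+.5)/6.5-.5,178+(v+.5)/6.5-.5)
obs=[("top",T(38,158),(105,125,12)),("top",T(550,37),(105,-125,12)),("top",T(645,418),(-85,-125,12)),("top",T(125,549),(-85,125,12)),
("top",T(376,277),(0,-20,96)),("top",T(531,250),(0,-90,56)),
("scene",S(50,292),(-85,125,12)),("scene",S(738,237),(105,-125,12)),("scene",S(415,126),(0,-20,95)),("scene",S(558,250),(0,-90,55))]
for cs in(("top","scene"),("top",),("scene",)):
    o=[q for q in obs if q[0] in cs]
    f=lambda P:np.ravel([proj(n,U(p,P))-np.array(q) for n,q,p in o])
    r=L(f,[0.65,0.3,0.2]);P=r.x;print(cs,P.round(4),r.fun.round(1).reshape(-1,2).tolist())
    for k,p in dict(pin=(0,-20,81),notch=(-67,10,52),notch2=(-61,10,52),handle=(0,60,90),pivot=(0,-90,0)).items():print(k,U(p,P).round(4))
s=manip.state();print(s['tool_pos'])
from scipy.spatial.transform import Rotation as R
print(R.from_quat(s['tool_rot'],scalar_first=True).as_matrix().round(3))
E
```

```text
('top', 'scene') [0.5268 0.291  0.2216] [[-0.2, -0.2], [0.8, -0.8], [1.0, 0.9], [0.2, 0.3], [0.1, -0.2], [0.3, 0.2], [-1.5, -0.8], [0.6, -1.4], [-0.3, -0.3], [-0.2, -0.5]]
pin [0.5312 0.2715 0.081 ]
notch [0.4593 0.2861 0.052 ]
notch2 [0.4651 0.2874 0.052 ]
handle [0.5136 0.3496 0.09  ]
pivot [0.5466 0.2032 0.    ]
('top',) [0.5269 0.2922 0.2231] [[-0.6, -0.2], [0.4, -0.9], [0.7, 0.8], [-0.1, 0.4], [-0.3, -0.2], [-0.0, 0.1]]
pin [0.5314 0.2727 0.081 ]
notch [0.4594 0.2872 0.052 ]
notch2 [0.4652 0.2885 0.052 ]
handle [0.5137 0.3507 0.09  ]
pivot [0.5468 0.2045 0.    ]
('scene',) [0.5252 0.2881 0.2168] [[-1.2, -0.3], [1.1, -0.7], [0.0, 0.3], [0.1, 0.2]]
pin [0.5295 0.2686 0.081 ]
notch [0.4577 0.2834 0.052 ]
notch2 [0.4635 0.2847 0.052 ]
handle [0.5123 0.3467 0.09  ]
pivot [0.5446 0.2002 0.    ]
[0.20038527 0.59141831 0.23018818]
[[-0.947  0.321 -0.001]
 [ 0.321  0.947 -0.002]
 [ 0.    -0.002 -1.   ]]
```

Emit:
jog_arm(targets=[[-0.036,-0.017,-0.002,0],[-0.072,-0.034,-0.004,0],[-0.108,-0.051,-0.006,0],[-0.144,-0.069,-0.008,0],[-0.18,-0.086,-0.01,0]], fingers=1)

```text
time: 0.52
tool_pos: [0.3441, 0.451, 0.2408]
tool_rot: [-0.0, 0.162, 0.987, -0.0]
contact_force: [0.9, -0.1, 0.2]
gripper_width: 0.997
```

Emit:
jog_arm(targets=[[-0.036,-0.017,-0.002,7],[-0.072,-0.034,-0.004,14],[-0.108,-0.051,-0.006,21],[-0.144,-0.069,-0.008,28],[-0.18,-0.086,-0.01,35]])

```text
time: 0.93
tool_pos: [0.4872, 0.3116, 0.2509]
tool_rot: [-0.0, 0.455, 0.891, -0.0]
contact_force: [-0.0, 0.2, -0.1]
gripper_width: 1.0
```

Emit:
jog_arm(targets=[[0,0,0,7],[0,0,0,14],[0,0,0,21],[0,0,0,23.6],[0,0,0,23.6]])

```text
time: 1.35
tool_pos: [0.4862, 0.3131, 0.2506]
tool_rot: [-0.0, 0.625, 0.781, -0.001]
contact_force: [-0.3, -1.2, -1.0]
gripper_width: 1.0
```

```bash
cat >> h.py <<'E'
from scipy.spatial.transform import Rotation as R
def delta(p):
    s=manip.state(); M=R.from_quat(s['tool_rot'],scalar_first=True).as_matrix()
    return M.T@(np.array(p)-s['tool_pos'])
E
python3 - <<'E'
from h import *
s=manip.state();print(s['time'],s['tool_pos'],s['joint_pos'].round(3),s['contact_force'].round(1));M=R.from_quat(s['tool_rot'],scalar_first=True).as_matrix();print(M.round(3))
c=cams.get_calibration("wrist");np.save('wc1.npy',c["cam_to_world"]);print(c)
im=grab("wrist","w1.png")
E
```

```text
1.35 [0.48622164 0.31309588 0.25063076] [ 0.443 -0.068  1.701 -0.     1.51   0.223] [-0.3 -1.2 -1. ]
[[-0.218  0.976 -0.001]
 [ 0.976  0.218 -0.001]
 [-0.    -0.001 -1.   ]]
{'camera_matrix': array([[348.80043762,   0.        , 278.80451012],
       [  0.        , 348.80043762, 214.50818341],
       [  0.        ,   0.        ,   1.        ]]), 'cam_to_world': array([[ 0.97558117, -0.21050034, -0.06269756,  0.46979891],
       [ 0.21963671,  0.93361761,  0.28305102,  0.38438764],
       [-0.00104679, -0.28990993,  0.95705336,  0.39261676],
       [ 0.        ,  0.        ,  0.        ,  1.        ]])}
```

View pics/w1.png

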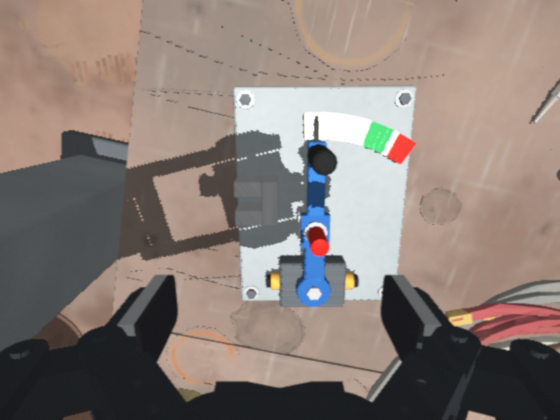

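```bash
python3 - <<'E'
from h import *
from scipy.optimize import least_squares as L
obs=[((-85,125,12),(235,87.5)),((105,125,12),(415,87.5)),((-85,-125,12),(242.5,301)),((0,-20,96),(320,247)),((0,-90,56),(314.5,294)),((0,60,112),(323,160))]
f=lambda P:np.ravel([proj("wrist",U(p,P))-np.array(q) for p,q in obs])
r=L(f,[.527,.291,.22]);P=r.x;print(P.round(4),r.fun.round(1).reshape(-1,2).tolist())
for k,p in dict(pin=(0,-20,81),notch=(-66,10,52),handle=(0,60,90),pivot=(0,-90,0)).items():print(k,U(p,P).round(4))
im=cv2.imread('pics/w1.png')[75:310,225:425]
cv2.imwrite('pics/w1c.png',np.clip(cv2.resize(im,None,fx=2.55*1,fy=2.55,interpolation=cv2.INTER_CUBIC)*1.6,0,255).astype('uint8'))
E
```

```text
[0.5285 0.2934 0.2301] [[-3.2, -1.6], [2.2, -2.9], [-1.4, 0.5], [-0.0, 1.0], [-0.4, -0.1], [2.0, 3.2]]
pin [0.5331 0.2739 0.081 ]
notch [0.462  0.2881 0.052 ]
handle [0.5148 0.3518 0.09  ]
pivot [0.5491 0.2058 0.    ]
```

View pics/w1c.png

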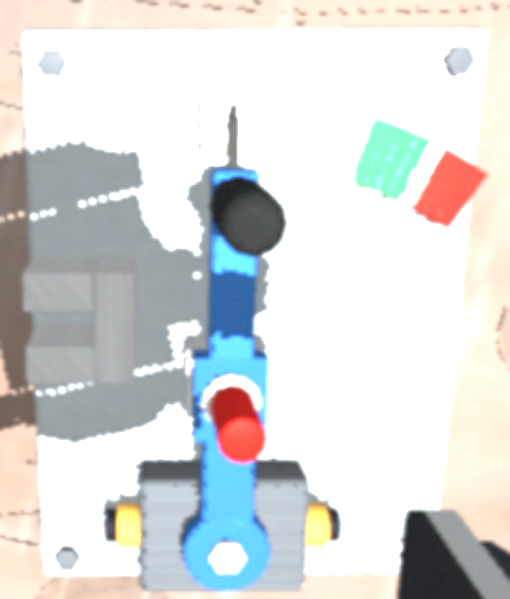

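```bash
python3 - <<'E'
from h import *
from scipy.optimize import least_squares as L
C=lambda u,v:(225+(u+.5)/2.55-.5,75+(v+.5)/2.55-.5)
obs=[((-85,125,12),C(22,28)),((105,125,12),C(490,28)),((-85,-125,12),C(42,577)),((0,-20,96),C(241,438)),((0,-90,56),C(228,557)),((0,60,112),C(250,220)),((0,-20,56),C(233,401))]
f=lambda P:np.ravel([proj("wrist",U(p,P))-np.array(q) for p,q in obs])
r=L(f,[.527,.291,.22],loss='soft_l1');P=r.x;print(P.round(4),r.fun.round(1).reshape(-1,2).tolist())
for k,p in dict(pin=(0,-20,81),notch=(-66,10,52),handle=(0,60,90),pivot=(0,-90,0)).items():print(k,U(p,P).round(4))
for p in [(-83,-13,52),(-83,33,52),(-39,33,52),(-39,-13,52),(-55,3,52),(-55,17,52),(-83,3,52),(-83,17,52),(0,90,32)]:
  q=proj("wrist",U(p,P)); print(p,((q-[225,75])*2.55).round(0))
print('pin by head',ray("wrist",*C(241,438),.096),'handle',ray("wrist",*C(250,220),.112))
E
```

```text
[0.5281 0.2942 0.2302] [[-1.8, -0.7], [0.2, -2.1], [-0.3, -0.1], [0.5, 0.6], [-0.2, 0.1], [1.9, 1.1], [-0.7, 0.3]]
pin [0.5326 0.2748 0.081 ]
notch [0.4615 0.2889 0.052 ]
handle [0.5144 0.3526 0.09  ]
pivot [0.5486 0.2066 0.    ]
(-83, -13, 52) [ 24. 383.]
(-83, 33, 52) [ 19. 270.]
(-39, 33, 52) [132. 270.]
(-39, -13, 52) [133. 382.]
(-55, 3, 52) [ 93. 344.]
(-55, 17, 52) [ 92. 310.]
(-83, 3, 52) [ 23. 344.]
(-83, 17, 52) [ 21. 310.]
(0, 90, 32) [231. 116.]
pin by head [0.53201543 0.27521575 0.096     ] handle [0.51263666 0.35316637 0.112     ]
```

Emit:
jog_arm(targets=[[-0.024,0.018,0.01,0],[-0.048,0.036,0.03,0.4],[-0.048,0.036,0.07,0.4],[-0.048,0.036,0.1,0.4],[-0.048,0.036,0.12,0.4]])

```text
time: 1.82
tool_pos: [0.5303, 0.2734, 0.1271]
tool_rot: [-0.001, 0.627, 0.779, -0.002]
contact_force: [-0.3, -0.7, 0.1]
gripper_width: 1.0
```

Emit:
jog_arm(targets=[[0,0,0.02,0],[0,0,0.045,0],[0,0,0.065,0],[0,0,0.0675,0],[0,0,0.0675,0]])

```text
time: 2.23
tool_pos: [0.5305, 0.2741, 0.0619]
tool_rot: [-0.001, 0.627, 0.779, -0.002]
contact_force: [-0.3, -0.6, 0.0]
gripper_width: 1.004
```

```bash
python3 - <<'E'
from h import *
s=manip.state();print(s['time'],s['tool_pos'],s['contact_force'].round(1))
im=grab("wrist","w2.png")
for p in [(.532,.274,.096),(.532,.274,.056)]: print(proj("wrist",p))
p=s['tool_pos'];print('tcp',proj("wrist",p))
E
```

```text
2.2333 [0.53053423 0.27410713 0.06192946] [-0.3 -0.6  0. ]
[280.12169624 321.28621614]
[279.86078909 271.93967509]
tcp [276.80176727 276.92232088]
```

View pics/w2.png

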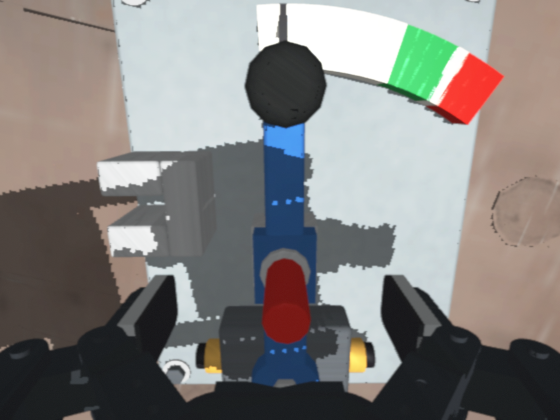

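Emit:
jog_arm(targets=[[0,0.0025,0,0],[0,0.0025,0,0]])

```text
time: 2.45
tool_pos: [0.5362, 0.2757, 0.0661]
tool_rot: [0.001, 0.627, 0.779, 0.002]
contact_force: [-0.6, -0.3, 0.4]
gripper_width: 1.0
```

Emit:
jog_arm(targets=[[0,0,0,0],[0,0,0,0],[0,0,0,0],[0,0,0,0],[0,0,0,0]], fingers=0.1)

```text
time: 2.87
tool_pos: [0.5344, 0.275, 0.0639]
tool_rot: [0.0, 0.627, 0.779, 0.0]
contact_force: [0.1, -1.0, -0.6]
gripper_width: 0.297
```

Emit:
jog_arm(targets=[[0,0,0,0],[0,0,0,0],[0,0,0,0],[0,0,0,0],[0,0,0,0]])

```text
time: 3.28
tool_pos: [0.5345, 0.2751, 0.064]
tool_rot: [-0.0, 0.627, 0.779, 0.0]
contact_force: [-0.7, -0.4, 1.4]
gripper_width: 0.193
```

Emit:
jog_arm(targets=[[0,0,-0.006,0],[0,0,-0.012,0],[0,0,-0.018,0],[0,0,-0.024,0],[0,0,-0.03,0]])

```text
time: 3.7
tool_pos: [0.5346, 0.2751, 0.0947]
tool_rot: [0.0, 0.627, 0.779, 0.0]
contact_force: [-0.4, 0.3, -0.8]
gripper_width: 0.189
```

Emit:
jog_arm(targets=[[0,0,-0.008,0],[0,0,-0.016,0],[0,0,-0.024,0],[0,0,-0.03,0],[0,0,-0.03,0]])

```text
time: 4.12
tool_pos: [0.5356, 0.2755, 0.1261]
tool_rot: [0.001, 0.627, 0.779, 0.002]
contact_force: [0.3, -0.2, -1.4]
gripper_width: 0.193
```

```bash
python3 - <<'E'
from h import *
s=manip.state();print(s['time'],s['tool_pos'],s['contact_force'].round(1),s['gripper_width'])
im=grab("wrist","w3.png")
P=(.5275,.2932,.227)
for k in [(-55,3,52),(-55,17,52),(-83,3,52),(-83,17,52)]: print(proj("wrist",U(k,P)).round(1))
E
```

```text
4.1167 [0.53561396 0.27547393 0.12614828] [ 0.3 -0.2 -1.4] 0.19345545670034545
[186.6 194.2]
[184.7 172.2]
[142.4 194.7]
[139.6 172.8]
```

View pics/w3.png

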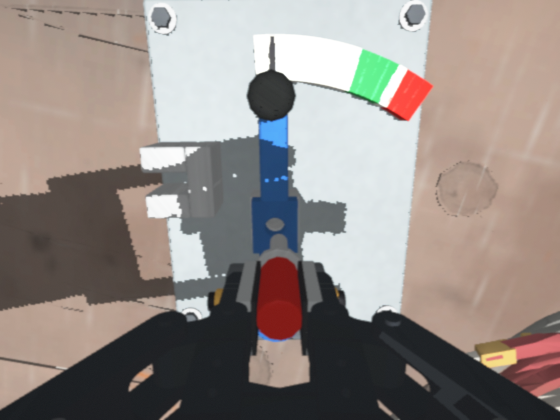

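Emit:
jog_arm(targets=[[0.008,-0.018,0,0.2],[0.016,-0.036,0,0.4],[0.024,-0.054,0,0.6],[0.0293,-0.0663,0,0.6],[0.0293,-0.0663,0,0.6]])

```text
time: 4.58
tool_pos: [0.461, 0.2898, 0.1229]
tool_rot: [-0.001, 0.631, 0.776, -0.001]
contact_force: [1.2, 0.6, -0.4]
gripper_width: 0.192
```

Emit:
jog_arm(targets=[[0,0,0.005,0],[0,0,0.01,0],[0,0,0.01,0],[0,0,0.01,0]])

```text
time: 4.92
tool_pos: [0.4637, 0.2892, 0.113]
tool_rot: [-0.0, 0.632, 0.775, -0.001]
contact_force: [-0.4, -0.2, -1.4]
gripper_width: 0.191
```

```bash
python3 - <<'E'
from h import *
s=manip.state();print(s['time'],s['tool_pos'],s['contact_force'].round(1),s['gripper_width'])
im=grab("wrist","w4.png")
grab("scene","s4.png")
a=cv2.imread('pics/w4.png')[120:320,190:390]; b=cv2.imread('pics/s4.png')[170:250,200:300]
b2=cv2.resize(b,(400,320),interpolation=cv2.INTER_CUBIC)
a2=np.clip(cv2.resize(a,(400,400),interpolation=cv2.INTER_CUBIC)*1.8,0,255).astype('uint8')
out=np.zeros((400,800,3),'uint8');out[:,:400]=a2;out[:320,400:]=b2;cv2.imwrite('pics/c4.png',out)
E
```

```text
4.9167 [0.46366285 0.28916342 0.112974  ] [-0.4 -0.2 -1.4] 0.19072159986215154
```

View pics/c4.png

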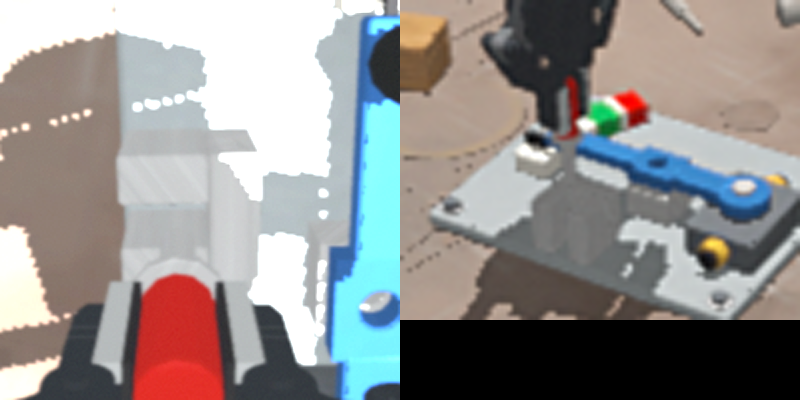

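```bash
python3 - <<'E'
from h import *
s=manip.state();t=s['tool_pos'];dz=t[2]-.064
th=.227;uy=np.array([-np.sin(th),np.cos(th)]);ux=np.array([np.cos(th),np.sin(th)])
for v in(248,249,250):
  for z in(.052+dz,.056+dz):
    p=ray("wrist",278,v,z);print('collar',v,round(z,3),((p[:2]-t[:2])@uy*1000-12).round(2))
for v in(221.5,222.5,223.5):
    p=ray("wrist",278,v,.052);print('slot',v,((p[:2]-t[:2])@uy*1000-7).round(2))
p=ray("wrist",295,225,.052);print('closed end x',((p[:2]-t[:2])@ux*1000).round(2))
p=ray("wrist",190+176/2,249,.1);print('pin x',((p[:2]-t[:2])@ux*1000).round(2))
p=ray("wrist",190+176/2,120+130/2,.052);p2=ray("wrist",278,120+150/2,.052);print('block far edge',[((q[:2]-t[:2])@uy*1000-23).round(2) for q in(p,p2)])
E
```

```text
collar 248 0.102 -2.12
collar 248 0.106 -0.48
collar 249 0.102 -2.63
collar 249 0.106 -0.98
collar 250 0.102 -3.15
collar 250 0.106 -1.48
slot 221.5 -0.0
slot 222.5 -0.65
slot 223.5 -1.29
closed end x 9.59
pin x -0.67
block far edge [np.float64(6.82), np.float64(0.71)]
```

Emit:
jog_arm(targets=[[0.0007,0,0.003,0],[0.0007,0,0.006,0],[0.0007,0,0.009,0],[0.0007,0,0.009,0]])

```text
time: 5.35
tool_pos: [0.4628, 0.29, 0.1038]
tool_rot: [-0.0, 0.632, 0.775, -0.001]
contact_force: [0.6, -0.3, -1.2]
gripper_width: 0.196
```

Emit:
jog_arm(targets=[[0,0,0.001,0],[0,0,0.002,0],[0,0,0.003,0],[0,0,0.0035,0],[0,0,0.004,0]])

```text
time: 5.77
tool_pos: [0.4633, 0.2903, 0.1008]
tool_rot: [0.0, 0.631, 0.775, 0.0]
contact_force: [-0.6, -0.6, -1.5]
gripper_width: 0.191
```

Emit:
jog_arm(targets=[[0,0,0.001,0],[0,0,0.002,0],[0,0,0.003,0],[0,0,0.004,0],[0,0,0.004,0]])

```text
time: 6.18
tool_pos: [0.4631, 0.2902, 0.0965]
tool_rot: [-0.0, 0.632, 0.775, -0.0]
contact_force: [-0.1, -0.6, -0.8]
gripper_width: 0.189
```

Emit:
jog_arm(targets=[[0,0,0.003,0],[0,0,0.006,0],[0,0,0.009,0],[0,0,0.012,0],[0,0,0.014,0]])

```text
time: 6.6
tool_pos: [0.463, 0.2901, 0.0821]
tool_rot: [-0.0, 0.632, 0.775, -0.0]
contact_force: [0.4, 0.5, -0.8]
gripper_width: 0.192
```

Emit:
jog_arm(targets=[[0,0,0.003,0],[0,0,0.006,0],[0,0,0.009,0],[0,0,0.012,0],[0,0,0.014,0]])

```text
time: 7.02
tool_pos: [0.4631, 0.2902, 0.0683]
tool_rot: [-0.0, 0.632, 0.775, -0.0]
contact_force: [-1.1, -0.1, -1.3]
gripper_width: 0.19
```

Emit:
jog_arm(targets=[[0,0,0.001,0],[0,0,0.002,0],[0,0,0.0025,0],[0,0,0.003,0],[0,0,0.003,0]])

```text
time: 7.43
tool_pos: [0.4633, 0.2903, 0.0658]
tool_rot: [0.0, 0.632, 0.775, 0.0]
contact_force: [0.0, 0.2, -1.6]
gripper_width: 0.194
```

Emit:
jog_arm(targets=[[0,0,0.0005,0],[0,0,0.001,0],[0,0,0.0015,0],[0,0,0.002,0],[0,0,0.002,0]])

```text
time: 7.85
tool_pos: [0.4634, 0.2903, 0.064]
tool_rot: [0.0, 0.632, 0.775, 0.0]
contact_force: [-0.4, -0.7, 0.8]
gripper_width: 0.189
```

Emit:
jog_arm(targets=[[0,0,0,0],[0,0,0,0]])

```text
time: 8.02
tool_pos: [0.4633, 0.2903, 0.064]
tool_rot: [0.0, 0.632, 0.775, 0.0]
contact_force: [-1.0, -0.5, 1.6]
gripper_width: 0.188
```

Emit:
jog_arm(targets=[[0,0,0.0005,0],[0,0,0.0005,0]])

```text
time: 8.18
tool_pos: [0.4634, 0.2903, 0.0639]
tool_rot: [-0.0, 0.632, 0.775, -0.0]
contact_force: [-2.6, -0.2, 4.3]
gripper_width: 0.191
```

Emit:
jog_arm(targets=[[0,0,0,0],[0,0,0,0],[0,0,0,0],[0,0,0,0],[0,0,0,0]], fingers=0.6)

```text
time: 8.6
tool_pos: [0.4633, 0.2902, 0.0631]
tool_rot: [-0.0, 0.632, 0.775, -0.0]
contact_force: [-0.2, 0.1, 0.8]
gripper_width: 0.603
```

Emit:
jog_arm(targets=[[0,0,-0.02,0],[0,0,-0.04,0],[0,0,-0.07,0],[0,0,-0.09,0],[0,0,-0.09,0]])

```text
time: 9.02
tool_pos: [0.4663, 0.2917, 0.1591]
tool_rot: [0.002, 0.631, 0.775, 0.004]
contact_force: [0.8, 0.7, 0.5]
gripper_width: 0.599
```

```bash
python3 - <<'E'
from h import *
s=manip.state();print(s['time'],s['tool_pos'],s['contact_force'].round(1),s['gripper_width'])
grab("wrist","w5.png");a=cv2.imread('pics/w5.png')
cv2.imwrite('pics/w5b.png',np.clip(a*1.5,0,255).astype('uint8'))
for P in [(.5275,.2932,.227),(.530,.2946,.227)]:
  for k in [(-66,10,96),(-66,10,56),(0,60,112),(0,-90,56)]: print(k,proj("wrist",U(k,P)).round(1))
E
```

```text
9.0167 [0.46629539 0.29166766 0.15911181] [0.8 0.7 0.5] 0.5988317618295655
(-66, 10, 96) [271.4 236.2]
(-66, 10, 56) [272.1 217.1]
(0, 60, 112) [392.1 155.7]
(0, -90, 56) [356.9 333. ]
(-66, 10, 96) [275.8 234.9]
(-66, 10, 56) [275.9 215.9]
(0, 60, 112) [397.4 154. ]
(0, -90, 56) [360.4 332.1]
```

View pics/w5b.png

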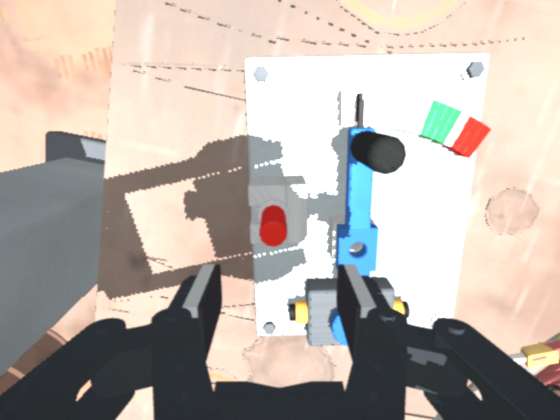

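Emit:
jog_arm(targets=[[0.02,0.025,0,0],[0.04,0.05,0,0],[0.05,0.0665,0,0],[0.05,0.0665,0,0],[0.05,0.0665,0,0]], fingers=1)

```text
time: 9.48
tool_pos: [0.5177, 0.3525, 0.1511]
tool_rot: [-0.001, 0.631, 0.776, -0.002]
contact_force: [-0.0, -0.7, 0.0]
gripper_width: 1.0
```

```bash
python3 - <<'E'
from h import *
s=manip.state();print(s['time'],s['tool_pos'],s['contact_force'].round(1),s['gripper_width'])
t=s['tool_pos'];grab("wrist","w6.png");a=cv2.imread('pics/w6.png')
cv2.imwrite('pics/w6b.png',np.clip(a*1.5,0,255).astype('uint8'))
for z in(.09,.112): print(z,proj("wrist",[t[0],t[1],z]))
E
```

```text
9.4833 [0.5176725  0.35254811 0.1510932 ] [-0.  -0.7  0. ] 0.9997050638912582
0.09 [280.64668772 231.78213897]
0.112 [280.71745573 245.11578869]
```

View pics/w6b.png

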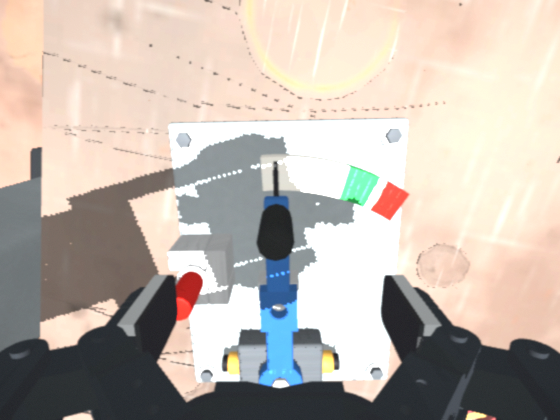

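Emit:
jog_arm(targets=[[0,0,0.01,0],[0,0,0.02,0],[0,0,0.03,0],[0,0,0.045,0],[0,0,0.06,0]], fingers=0.7)

```text
time: 9.95
tool_pos: [0.5176, 0.3521, 0.0918]
tool_rot: [-0.0, 0.632, 0.775, -0.0]
contact_force: [0.9, 0.3, -0.5]
gripper_width: 0.701
```

Emit:
jog_arm(targets=[[0,0,0.01,0],[0,0,0.02,0],[0,0,0.02,0],[0,0,0.02,0]])

```text
time: 10.28
tool_pos: [0.5178, 0.3524, 0.0724]
tool_rot: [-0.0, 0.632, 0.775, -0.001]
contact_force: [0.8, 0.3, -0.3]
gripper_width: 0.701
```

Emit:
jog_arm(targets=[[0,0,0,0],[0,0,0,0],[0,0,0,0],[0,0,0,0],[0,0,0,0]], fingers=0.15)

```text
time: 10.7
tool_pos: [0.5184, 0.3531, 0.0747]
tool_rot: [-0.0, 0.631, 0.775, 0.0]
contact_force: [-3.2, -2.0, 5.5]
gripper_width: 0.24
```

Emit:
jog_arm(targets=[[0,0,0,0],[0,0,0,0],[0,0,0,0]])

```text
time: 10.95
tool_pos: [0.5184, 0.353, 0.0747]
tool_rot: [-0.0, 0.632, 0.775, 0.0]
contact_force: [-2.8, -0.7, 5.5]
gripper_width: 0.236
```

Emit:
jog_arm(targets=[[-0.0001,0.0066,0,2.5],[-0.0005,0.0132,0,5],[-0.0012,0.0197,0,7.6],[-0.0021,0.0263,0,10.1],[-0.0021,0.0263,0,10.1]])

```text
time: 11.37
tool_pos: [0.5449, 0.3562, 0.0747]
tool_rot: [-0.0, 0.698, 0.716, -0.0]
contact_force: [-6.1, -1.3, 9.1]
gripper_width: 0.24
```

Emit:
jog_arm(targets=[[-0.0001,0.0066,0,2.5],[-0.0005,0.0132,0,5],[-0.0012,0.0198,0,7.6],[-0.0021,0.0263,0,10.1],[-0.0021,0.0263,0,10.1]])

```text
time: 11.78
tool_pos: [0.5707, 0.3546, 0.0747]
tool_rot: [-0.001, 0.758, 0.652, -0.001]
contact_force: [-9.5, -2.6, 9.8]
gripper_width: 0.239
```

```bash
python3 - <<'E'
from h import *
s=manip.state();t=s['tool_pos'];print(s['time'],t,s['contact_force'].round(1),s['gripper_width'])
d=t[:2]-np.array([.549,.2069]);print('angle',.227-np.arctan2(-d[0],d[1]),np.hypot(*d))
grab("wrist","w7.png");grab("scene","s7.png")
a=cv2.imread('pics/w7.png');b=cv2.resize(cv2.imread('pics/s7.png')[170:250,200:320],(480,320),interpolation=cv2.INTER_CUBIC)
a=cv2.resize(a,(320,240))if 0 else a[60:360,120:440]
out=np.zeros((320,800,3),'uint8');out[:300,:320]=np.clip(a*1.4,0,255);out[:,320:]=b;cv2.imwrite('pics/c7.png',out)
E
```

```text
11.7833 [0.57070154 0.35461062 0.07465963] [-9.5 -2.6  9.8] 0.23875921908284975
angle 0.37287567890673523 0.14929630061950788
```

View pics/c7.png

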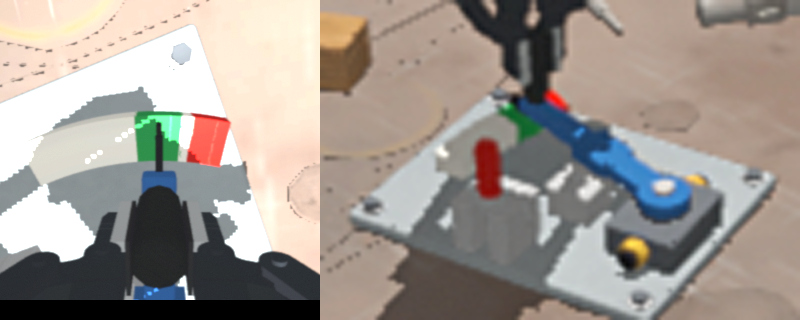

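The pointer is in the middle of the green (crop x≈158, with the green at about 136–183). The pin stands upright in the notch, collar on the block. Now I hold for more than 3 s.

Emit:
jog_arm(targets=[[0,0,0,0],[0,0,0,0],[0,0,0,0],[0,0,0,0],[0,0,0,0]])

```text
time: 12.3
tool_pos: [0.5699, 0.3547, 0.0747]
tool_rot: [-0.0, 0.757, 0.653, -0.001]
contact_force: [-7.7, -1.7, 8.1]
gripper_width: 0.237
```

Emit:
jog_arm(targets=[[0,0,0,0],[0,0,0,0],[0,0,0,0],[0,0,0,0],[0,0,0,0]])

```text
time: 12.72
tool_pos: [0.5698, 0.3547, 0.0747]
tool_rot: [-0.001, 0.757, 0.653, -0.001]
contact_force: [-6.3, -1.4, 7.8]
gripper_width: 0.239
```

Emit:
jog_arm(targets=[[0,0,0,0],[0,0,0,0],[0,0,0,0],[0,0,0,0],[0,0,0,0]])

```text
time: 13.13
tool_pos: [0.5699, 0.3547, 0.0747]
tool_rot: [-0.0, 0.757, 0.653, -0.001]
contact_force: [-7.4, -2.3, 7.8]
gripper_width: 0.239
```

Emit:
jog_arm(targets=[[0,0,0,0],[0,0,0,0],[0,0,0,0],[0,0,0,0],[0,0,0,0]])

```text
time: 13.55
tool_pos: [0.5699, 0.3547, 0.0747]
tool_rot: [-0.0, 0.757, 0.653, -0.001]
contact_force: [-6.9, -2.5, 7.5]
gripper_width: 0.238
```

Emit:
jog_arm(targets=[[0,0,0,0],[0,0,0,0],[0,0,0,0],[0,0,0,0],[0,0,0,0]])

```text
time: 13.97
tool_pos: [0.5698, 0.3547, 0.0747]
tool_rot: [-0.0, 0.757, 0.653, -0.001]
contact_force: [-8.4, -1.6, 8.1]
gripper_width: 0.239
```

Emit:
jog_arm(targets=[[0,0,0,0],[0,0,0,0],[0,0,0,0],[0,0,0,0],[0,0,0,0]])

```text
time: 14.38
tool_pos: [0.5698, 0.3547, 0.0747]
tool_rot: [-0.001, 0.757, 0.653, -0.001]
contact_force: [-7.6, -2.4, 8.1]
gripper_width: 0.242
```

Emit:
jog_arm(targets=[[0,0,0,0],[0,0,0,0],[0,0,0,0],[0,0,0,0],[0,0,0,0]])

```text
time: 14.8
tool_pos: [0.5699, 0.3547, 0.0747]
tool_rot: [-0.0, 0.757, 0.653, -0.001]
contact_force: [-7.4, -2.2, 8.4]
gripper_width: 0.241
```

Emit:
jog_arm(targets=[[0,0,0,0],[0,0,0,0],[0,0,0,0],[0,0,0,0],[0,0,0,0]])

```text
time: 15.22
tool_pos: [0.5699, 0.3547, 0.0747]
tool_rot: [-0.0, 0.757, 0.653, -0.001]
contact_force: [-7.7, -1.9, 7.4]
gripper_width: 0.237
```

Emit:
jog_arm(targets=[[0,0,0,0],[0,0,0,0],[0,0,0,0],[0,0,0,0],[0,0,0,0]])

```text
time: 15.63
tool_pos: [0.5699, 0.3547, 0.0747]
tool_rot: [-0.001, 0.757, 0.653, -0.001]
contact_force: [-7.8, -2.5, 8.3]
gripper_width: 0.24
```

```bash
python3 - <<'E'
from h import *
a=cv2.imread('pics/w7.png');grab("wrist","w8.png");b=cv2.imread('pics/w8.png')
s=manip.state();t=s['tool_pos'];d=t[:2]-np.array([.549,.2069]);print(s['time'],'angle',.227-np.arctan2(-d[0],d[1]),s['contact_force'],s['gripper_width'])
D=cv2.absdiff(a,b)[165:235,150:350];print('pic change near pointer',D.mean(),(D.max(2)>40).sum())
print(manip.job_done())
E
```

```text
15.6833 angle 0.3671410062657983 [-8.18274196 -1.74225496  8.66980181] 0.24410259663710399
pic change near pointer 6.493357142857143 995
the job is handed in; nothing more can be done
None
```

The job is handed in at 15.7 s. I drew the pin out of the lever, parked it upright in the notch and let go of it. Then I gripped the lever's handle and swung it into the green, held it about 3.9 s, and I'm still gripping it there.

**Pointer:** the picture taken at the start of the hold showed the pointer in the middle of the green. At the end the arm's pose put the lever at about 0.367 rad (green is 0.30 to 0.44), and the angle never read above about 0.373 rad. The force on the tool was steady at about 8 N sideways, which matches the spring, plus about 8 N vertically.

**Pin:** the same picture showed it upright with its collar down on the block. The arm did not go near it afterwards.

**Check that disagreed:** comparing wrist pictures from the start and end of the hold, 995 of about 14,000 pixels near the pointer changed. I put this down to the arm settling about 0.8 mm, because its measured pose then stayed within 0.1 mm, but I did not view the last picture.

**Other limits of the checks:** my position estimates from the different cameras differed by 2 to 3 mm. I did not check the other things on the bench one by one, but the arm stayed clear of them.

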